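Open the battery end of a sensor housing

TASK

The sensor housing stands clamped in the bench vice. Unscrew its battery cap by hand, anticlockwise and over as many grips as it takes, letting the cap climb its thread freely: do not pull, press or lever on it sideways, as the thread is easily spoiled. The battery below is on a spring and throws the cap off as the thread ends, so have hold of it then, lift it clear and set it down gently, top up, in the empty compartment of the parts tray; let go of it and leave everything else where it is.

Things in the scene. Friction and masses are not known exactly. Their poses are not given: they have to be found in the camera images.
- cap: The housing's black screw cap, 37 mm tall, about 90 g. Its knurled round head, 50 mm in diameter, is the top 10 mm; the hollow skirt below it is 46.4 mm across and has two thread lugs inside. Origin at the centre of the rim's underside, z up through the head. Right-hand thread: anticlockwise from above unscrews it. Fully closed, its origin is 121 mm above the housing's origin.
- housing: The sensor housing: an upright aluminium tube, 40 mm in diameter, clamped in a blue bench vice that is bolted down and does not move. Origin under the vice's bed (130 x 150 mm), on the axis of tube and cap, z up. The tube ends in a shoulder 120 mm up, just under the cap; the vice's jaws and screw (its handle 120 mm out along +y) stay below 70 mm.
- housing_mouth (a point): Centre of the top of the threaded neck, 145 mm above the housing's origin, inside the cap at the start; z up. The neck is 25 mm long, with a coarse thread with a little play; its pitch has not been measured and has to be felt. It takes about one and a half turns to bring the cap to the end of the thread; the neck's end then still stands a few mm inside the cap, which must be lifted straight off.
- battery: The battery in the neck, 21 mm in diameter, on a spring; origin at the centre of its brass contact, which presses up on the inside of the cap: about 5 N with the cap closed, 4 N at the end of the thread and for 6 mm beyond it, where the spring stops. Hidden in the cap at the start.
- tray: Shallow grey parts tray, 220 x 140 mm, loose, 0.9 kg. Walls 14 mm high and 3 mm thick, floor 3 mm thick; origin at the centre of its underside, x along its length. A low divider across it (x = +22 mm) makes two compartments: the larger one, towards -x, is empty, the smaller one holds an O-ring and a small desiccant tub.
- tray_space (a point): Centre of the floor of the empty compartment (128 mm along the tray's x by 134 mm), 3 mm above the tray's underside; z up.
- oring: Bystander: black rubber O-ring, 39 mm across, 4 mm thick, lying in the tray's smaller compartment.
- desiccant: Bystander: white desiccant tub, 26 mm in diameter, 24 mm tall, standing in the tray's smaller compartment.
- screwdriver: Bystander: screwdriver, 180 mm long, lying beyond the work.
- taperoll: Bystander: roll of black tape, 96 mm across, 19 mm thick, lying flat.
- dropper: Bystander: small white bottle, 38 mm in diameter, 75 mm tall.
- mouse: Bystander: black computer mouse, 105 x 60 mm, 30 mm tall.
- wrench: Bystander: open-ended wrench, 150 mm long, lying flat.
Not all that is in view belongs to the job. What is shaped like the cap but purple, red or yellow is not meant.

How it is judged (in metres and radians):
On the way, in this order (a step that is already met when the one before it is completed fails the run):
1. the cap has been screwed at least half of the way up its thread (9 mm) and is still on it (z of cap in the frame of housing between 0.13 and 0.14 m and horizontal distance between cap and housing below 0.006 m), for 0.05 s.
2. the cap is off the neck (its rim above the mouth), held by the fingers, top up within 30 degrees (z of cap in the frame of housing_mouth above 0.002 m and contact force between cap and the fingers above 0.5 N and angle between cap's own z axis and vertical below 0.52 rad), for 0.1 s.
At the end, for the whole second after the job is handed in: The cap stands top up (within 4.5 degrees) with its whole rim on the floor of the tray's empty compartment (within 3 mm in height, its centre within 42 mm along the tray and 46 mm across it of the compartment's centre), at rest and released (z of cap in the frame of tray_space between -0.003 and 0.003 m and x of cap in the frame of tray_space between -0.042 and 0.042 m and y of cap in the frame of tray_space between -0.046 and 0.046 m and angle between cap's own z axis and vertical below 0.08 rad and linear speed of cap below 0.02 m/s and contact force between cap and the fingers below 0.05 N); the robot touches nothing.
It fails at once if the thread is strained: more than 20 N between cap and housing (the spring alone makes 5) by pulling, pressing or levering (contact force between cap and housing above 20 N).
It fails at once if the cap, off its thread, is out of the fingers more than 12 mm above the tray's underside (thrown off, dropped or set down elsewhere) ((z of cap in the frame of housing above 0.144 m or horizontal distance between cap and housing above 0.02 m) and z of cap in the frame of tray above 0.012 m and contact force between cap and the fingers below 0.02 N).
It fails at once if the cap strikes the tray with more than 40 N (contact force between cap and tray above 40 N).
It fails at once if the tray is shifted by more than 20 mm (distance of tray from where it was at the start of the episode above 0.02 m).
It fails at once if a bystander is shifted by more than 30 mm (distance of any of oring, desiccant, screwdriver, taperoll, dropper, mouse, wrench from where it was at the start of the episode above 0.03 m).
It also fails if it takes over 72 s, if anything falls off the work surface, if the arm or the gripper's body presses on something with over 40 N, if the wrist force passes 120 N, or if a joint passes its speed limit or range.

ROBOT

A 6-joint arm with a two-finger parallel gripper is mounted at the origin on the work surface. World frame = base frame: x ahead of the robot, y to its left, z up, the work surface at z = 0. Lengths are in mm, angles in rad, forces in N, time in s.
With the tool pointing down it reaches from about 325 to 775 mm from the base axis. Payload 5.5 kg.
Tool frame: the origin (TCP) lies midway between the tips of the shut fingers; the grasp point (between the pads) lies bot.tcp_to_grasp behind it (bot.tcp_to_grasp is the distance from the TCP to the grasp point, in mm); z points along the fingers, y is the direction in which the jaws open and shut (so a half turn about z gives the same grasp; the last joint's range is limited). The gripper opens to 88 mm and grips with 3 to 60 N. Pads are 20 mm wide; open, the fingers measure 115 mm over their backs; the gripper's body (75 mm by 178 mm) begins 61 mm behind the grasp point.
Start: joints at [1.211, 0.091, 1.231, -0, 1.82, -0.057], TCP at [178.921, 572.716, 222.631] pointing down, gripper open.
Joint ranges: [-2.87, 2.87], [-0.86, 2.18], [0.17, 2.46], [-1.51, 4.65], [0.06, 2.69], [-2.65, 2.65]. Speed limits (rad/s): [2.57, 2.57, 3.01, 3.14, 3.14, 3.14].

INTERFACE

Orientations are given as a unit quaternion [w, x, y, z].
In Python, from station import sensors, vision, ticket, bot gives the robot as it stands.
- The arm moves only by the shell command python3 -m inch 'ROWS' [OPENING] [FORCE]. ROWS is text: rows parted by semicolons, each of 6 numbers parted by spaces: the shift along the tool's x, y, z in units of 25 mm (1.0 is 25 mm), then the turn, a rotation vector about the tool's x, y, z in units of 6 degrees (1.0 is 6 degrees). In form: tx ty tz rx ry rz; .... A call has 1 to 20 rows; each row shifts and turns the commanded pose from where the row before left it, along the tool's axes as they then stand; what a row does not reach is not made up. A row lasts 1/12 s, in which the tool goes at most 41.7 mm and 7.16 degrees, less where a joint would pass 70% of its speed; a pose out of reach is approached as far as the arm can. A call is refused whole if a number of a shift passes 1 or a number of a turn 1, either way. A call with a gripper value outside its range is refused whole. OPENING is the finger opening in mm, from 0 to 87.8, set as the call begins (- or left out, the last holds). The fingers move at their own pace and stop on an object; FORCE is the grip in N (left out, the last holds). Time passes only in rows, so rows that do not move let the fingers close. It gives the time, the measured TCP pose, the force and the opening at its end, in the units of the state.
- sensors.sense(): the state, without advancing time (a new reading comes with each control period).
- vision.camera(name): name is "side" or "top"; returns a dict with "img" (420x560x3 uint8, red, green, blue), "K" (3x3 intrinsics, pixels), "rvec" (rotation vector, rad) and "tvec" (3), from world to camera coordinates, as OpenCV has them. Camera axes: x right, y down, z forward; pixel columns grow to the right and rows downward; lengths in mm; the calibration is good to about 2 mm. A picture is of the moment at which its call begins. There is no depth.
- ticket.finish_job(): hands the job in, once; it reports no verdict.
The state is a dict: "time_s": time; "joint_pos": joint angles; "joint_velocities": joint speeds; "effort": joint torques, N m; "position": TCP position; "tcp_rot": TCP orientation; "contact_force": force on the tool from outside, world axes, zero at the start; "torque": the same for the moment, N m; "finger_gap": finger opening in mm.
Only numpy, scipy, OpenCV 4.12 (cv2) and the standard library are available. Lean on these libraries where they do the work, as an engineer would, in place of code of your own. Each camera call takes 0.05 s, during which the arm holds its last target.

## Working session

There is one attempt and no reset: what is moved stays moved. The work goes in short steps, Python scripts to look and compute and a shell command to move; the robot and the scene stay as the last step left them, time stands still between calls to the robot, and variables do not carry over. Pictures are saved under pics/ and viewed, and the job is handed in when it is done.

```bash
ls; mkdir -p pics
python3 - <<'E'
from station import sensors, vision, bot
import cv2
print(sensors.sense()); print(bot.tcp_to_grasp)
for n in ("side","top"):
    c=vision.camera(n); cv2.imwrite(f"pics/{n}0.png",c["img"][:,:,::-1]); print(c["K"],c["rvec"],c["tvec"])
E
```

```text
pics
{'time_s': 0.0, 'joint_pos': array([ 1.21129245e+00,  9.18607534e-02,  1.23183462e+00,  2.48809691e-05,
        1.81979525e+00, -5.67313860e-02]), 'joint_velocities': array([ 5.44791823e-04,  4.24015342e-04, -1.55045453e-03, -3.32406577e-04,
       -2.51778163e-04, -1.58214074e-05]), 'effort': array([-1.04491348e-03, -4.46466386e+01, -4.06439030e+01,  6.95876707e-02,
        2.98968446e-02, -8.16466468e-05]), 'position': array([178.81296845, 572.44029854, 221.53469116]), 'tcp_rot': array([-2.07876961e-04,  1.50805578e-01,  9.88562986e-01, -9.26013752e-04]), 'contact_force': array([-0.18456145, -0.3528588 ,  1.24804136]), 'torque': array([-0.00175363,  0.03609317,  0.03604511]), 'finger_gap': 87.50758926428465}
18.700000000000003
[[486.42759387   0.         281.94863235]
 [  0.         486.42759387 206.21756482]
 [  0.           0.           1.        ]] [ 2.41773573 -0.30770191  0.09014842] [-590.12710907  184.96876952 1516.70981247]
[[418.45125457   0.         274.31604347]
 [  0.         418.45125457 208.4860382 ]
 [  0.           0.           1.        ]] [ 2.15200386 -2.21464506  0.06836029] [  19.20206868  591.42030822 1160.98177118]
```

View pics/side0.png

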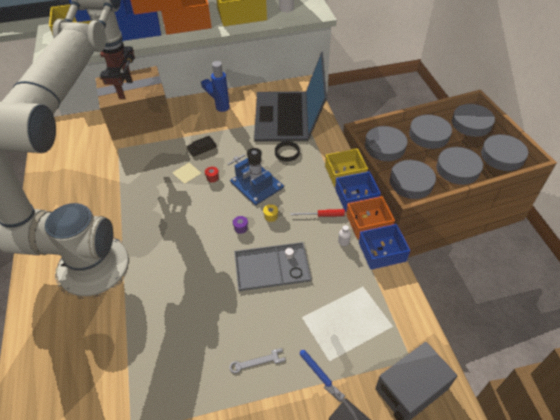

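View pics/top0.png

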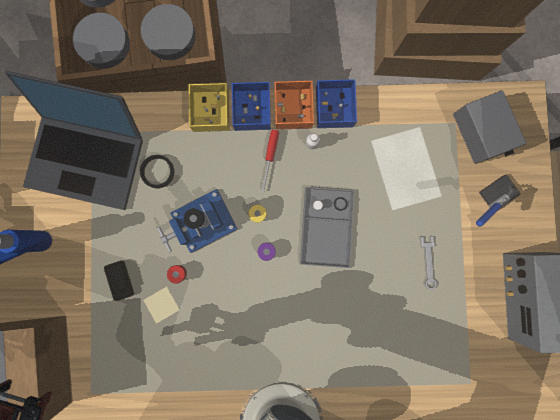

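```bash
cat > h.py <<'E'
import cv2, numpy as np
from station import sensors, vision, bot
def cam(n):
    c=vision.camera(n); c["R"]=cv2.Rodrigues(np.array(c["rvec"],float))[0]; return c
def ray(c,p):
    d=c["R"].T@np.linalg.solve(c["K"],[p[0],p[1],1.]); o=-c["R"].T@np.array(c["tvec"],float); return o,d
def onz(c,p,z):
    o,d=ray(c,p); return o+d*(z-o[2])/d[2]
def proj(c,P): return cv2.projectPoints(np.array(P,float).reshape(-1,1,3),np.array(c["rvec"],float),np.array(c["tvec"],float),c["K"],None)[0].reshape(-1,2)
def tri(c1,p1,c2,p2):
    o1,d1=ray(c1,p1);o2,d2=ray(c2,p2)
    s=np.linalg.lstsq(np.c_[d1,-d2],o2-o1,rcond=None)[0]
    a=o1+d1*s[0];b=o2+d2*s[1]; return (a+b)/2,np.linalg.norm(a-b)
def crop(c,x,y,w,h,k,f):
    cv2.imwrite(f,cv2.resize(c["img"][y:y+h,x:x+w,::-1],None,fx=k,fy=k,interpolation=cv2.INTER_CUBIC))
E
python3 - <<'E'
from h import *
s=cam("side");t=cam("top")
crop(s,220,130,100,75,8,"pics/s1.png");crop(t,150,180,100,75,8,"pics/t1.png")
crop(s,225,235,100,65,8,"pics/s2.png");crop(t,290,175,100,100,6,"pics/t2.png")
E
```

```text
(no output)
```

View pics/s1.png

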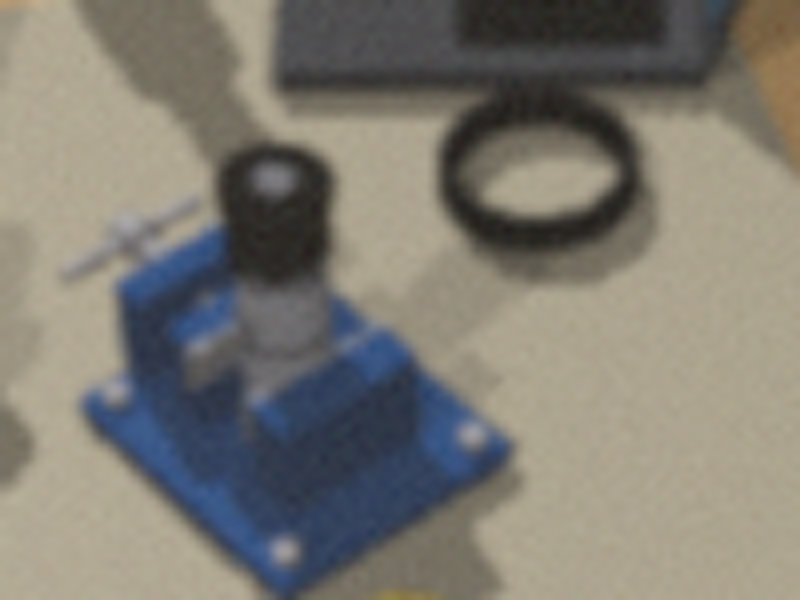

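View pics/t1.png

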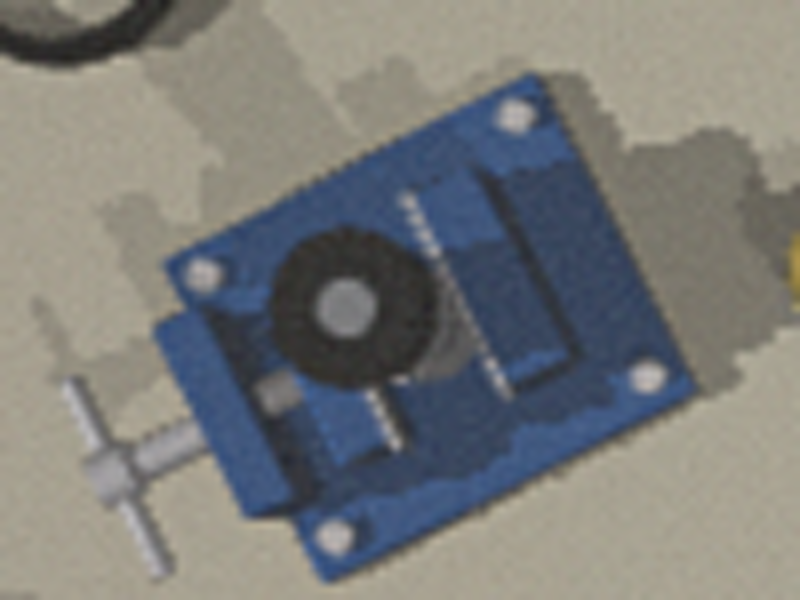

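View pics/s2.png

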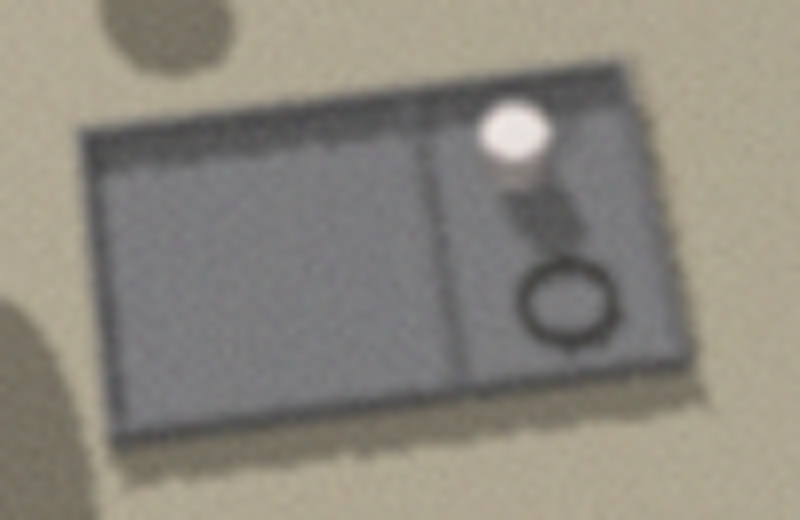

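View pics/t2.png

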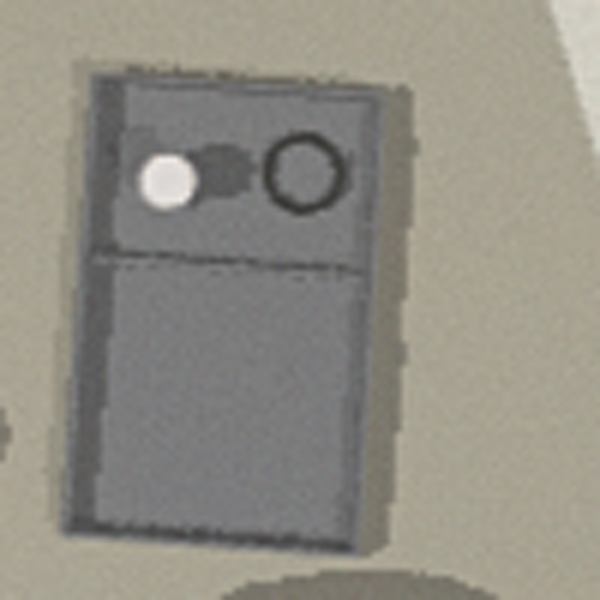

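Top crop: the cap's grey centre disc is at about (193.5,218.4), the vice handle points lower left. Side: the disc is at (254.4,152.3). The tray's empty compartment is the lower part in the top view, centred about (328,242).

Run:
```python
from h import *
s=cam("side");t=cam("top")
def dark(c,x,y,w,h,th):
    g=c["img"][y:y+h,x:x+w].max(2); m=(g<th).astype(np.uint8)
    n,l,st,ce=cv2.connectedComponentsWithStats(m); return [(st[i].tolist(),(ce[i]+[x,y]).round(2).tolist()) for i in range(1,n) if st[i][4]>30]
print(dark(t,180,203,32,32,75)); print(dark(s,243,143,24,26,75))
P,e=tri(t,(193.5,218.4),s,(254.4,152.25)); print("disc tri",P,e)
for p in [(193.5,218.4)]: print("top@158",onz(t,p,158))
print("side@158",onz(s,(254.4,152.25),158))
for pts,k,ox,oy,c in [([(93,73),(383,95),(357,553),(64,533)],6,290,175,t),([(80,130),(627,63),(690,360),(112,440)],8,225,235,s)]:
    Q=np.array([onz(c,(a/k+ox,b/k+oy),14) for a,b in pts]); print(Q.round(1).tolist(),Q.mean(0))
for a,b in [(538,72),(165,263),(330,583),(697,385)]: print("vice",onz(t,(a/8+150,b/8+180),12).round(1))
print("handle",onz(t,(115/8+150,475/8+180),40).round(1))
# oring/tub/divider
print(onz(t,(305/6+290,173/6+175),5), onz(t,(168/6+290,182/6+175),27))
```

```text
[([3, 5, 22, 27, 308], [194.1, 218.71]), ([0, 17, 7, 15, 33], [181.85, 227.85])]
[([0, 5, 18, 20, 193], [253.53, 157.51])]
disc tri [565.99553728 203.32131737 157.72363148] 5.368455553194833
top@158 [563.31802195 203.60553455 158.        ]
side@158 [568.62097199 202.74505343 158.        ]
[[650.4, -88.2, 14.0], [635.9, -225.1, 14.0], [421.0, -204.1, 14.0], [434.1, -67.4, 14.0]] [ 535.34976058 -146.18638478   14.        ]
[[439.3, -70.4, 14.0], [655.3, -94.1, 14.0], [640.7, -231.9, 14.0], [425.1, -210.7, 14.0]] [ 540.10270345 -151.78519788   14.        ]
vice [652.8 163.5  12. ]
vice [588.3 297.6  12. ]
vice [473.4 240.5  12. ]
vice [539.6 109.3  12. ]
handle [513.5 308.7  40. ]
[ 600.61085    -188.15976592    5.        ] [ 596.58885855 -120.61003906   27.        ]
```

```bash
cat >> h.py <<'E'
from scipy.spatial.transform import Rotation as Ro
def st():
    s=sensors.sense(); q=s["tcp_rot"]; R=Ro.from_quat([q[1],q[2],q[3],q[0]]).as_matrix()
    print("t%.2f"%s["time_s"],"pos",s["position"].round(2),"yaw(jaw) %.1f"%np.degrees(np.arctan2(R[1,1],R[0,1])),"tilt",(R[:,2]*1000).round(1)[:2],"F",s["contact_force"].round(2),"M",s["torque"].round(3),"gap %.2f"%s["finger_gap"],"j",s["joint_pos"].round(3))
    return s,R
def rel(x,y,z,rows=1):
    s,R=st(); d=R.T@(np.array([x,y,z])-s["position"]); print("units",(d/25).round(3),"per row",(d/25/rows).round(3))
E
python3 -m inch '-.96 -.475 0 0 0 0;-.96 -.475 0 0 0 0;-.96 -.475 0 0 0 0;-.96 -.475 0 0 0 0;-.96 -.475 0 0 0 0;-.96 -.475 0 0 0 0;-.96 -.475 0 0 0 0;-.96 -.475 0 0 0 0;-.96 -.475 0 0 0 0;-.96 -.475 0 0 0 0;-.96 -.475 0 0 0 0;-.96 -.475 0 0 0 0;-.96 -.475 0 0 0 0;-.96 -.475 0 0 0 0;-.96 -.475 0 0 0 0;-.96 -.475 0 0 0 0;-.96 -.475 0 0 0 0;-.96 -.475 0 0 0 0;-.96 -.475 0 0 0 0;-.96 -.475 0 0 0 0' 87 3
python3 -c "
from h import *
rel(566,203,222)"
```

```text
time_s: 1.97
position: [567.1, 201.8, 222.6]
tcp_rot: [-0.0, 0.151, 0.989, 0.0]
contact_force: [-0.8, 0.8, 0.9]
finger_gap: 86.8
t1.97 pos [567.08 201.84 222.59] yaw(jaw) 72.6 tilt [-0.   0.1] F [-0.84  0.81  0.87] M [-0.019  0.026 -0.022] gap 86.83 j [ 0.285  0.096  1.225  0.     1.82  -0.983]
units [0.055 0.031 0.023] per row [0.055 0.031 0.023]
```

```bash
python3 -m inch '0 0 0 0 0 1;0 0 0 0 0 1;0 0 0 0 0 1;0 0 0 0 0 1;0 0 0 0 0 1;0 0 0 0 0 1;0 0 0 0 0 1;0 0 0 0 0 1;0 0 0 0 0 1;0 0 0 0 0 1;0 0 0 0 0 1;0 0 0 0 0 1;0 0 0 0 0 1;0 0 0 0 0 1;0 0 0 0 0 1;0 0 0 0 0 1;0 0 0 0 0 1;0 0 0 0 0 1;0 0 0 0 0 1;0 0 0 0 0 1' >/dev/null
python3 -m inch '0 0 0 0 0 1;0 0 0 0 0 1;0 0 0 0 0 1;0 0 0 0 0 1;0 0 0 0 0 1;0 0 0 0 0 1;0 0 0 0 0 1;0 0 0 0 0 1;0 0 0 0 0 1;0 0 0 0 0 1;0 0 0 0 0 1;0 0 0 0 0 1;0 0 0 0 0 1;0 0 0 0 0 0' >/dev/null
python3 - <<'E'
from h import *
s=cam("side");t=cam("top")
rel(566,203,222)
rel(566,203,185)
crop(s,210,80,110,100,6,"pics/s3.png");crop(t,150,170,110,90,7,"pics/t3.png")
E
```

```text
t4.90 pos [566.23 202.88 222.54] yaw(jaw) -125.2 tilt [-0.2 -0.1] F [-0.1   0.7   0.56] M [0.042 0.116 0.039] gap 86.61 j [ 0.287  0.095  1.226 -0.     1.82   2.472]
units [-0.01   0.002  0.022] per row [-0.01   0.002  0.022]
t4.90 pos [566.23 202.88 222.54] yaw(jaw) -125.2 tilt [-0.2 -0.1] F [-0.1   0.7   0.56] M [0.042 0.116 0.039] gap 86.61 j [ 0.287  0.095  1.226 -0.     1.82   2.472]
units [-1.000e-02  1.000e-03  1.502e+00] per row [-1.000e-02  1.000e-03  1.502e+00]
```

View pics/s3.png

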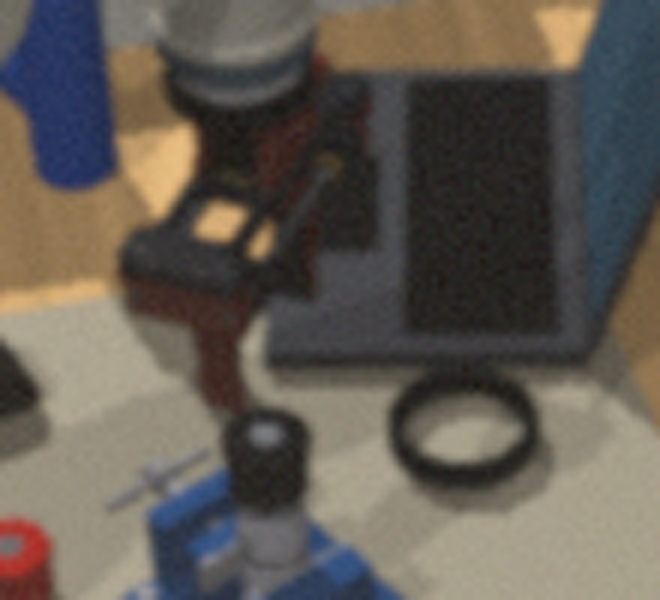

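View pics/t3.png

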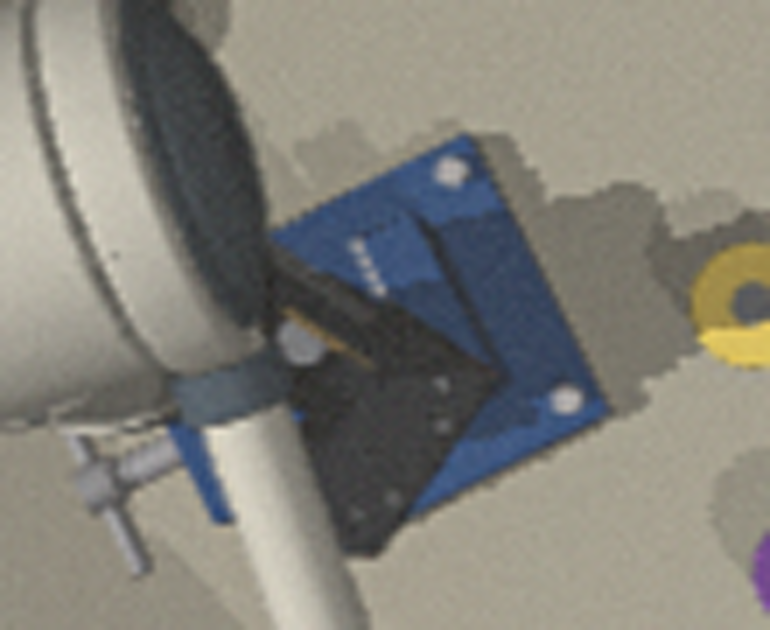

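The gripper stands above and around the cap. The cap is just below the near finger in the side view, with no obstructions.

```bash
python3 -m inch '0 0 .6 0 0 0;0 0 .6 0 0 0;0 0 .6 0 0 0;0 0 .6 0 0 0;0 0 .6 0 0 0;0 0 .5 0 0 0;0 0 0 0 0 0;0 0 0 0 0 0' >/dev/null; python3 -c "
from h import *
rel(566,203,134.3)"
python3 -m inch '0 0 0 0 0 0;0 0 0 0 0 0;0 0 0 0 0 0' 62 3; python3 -c "
from h import *
st()"
```

```text
t5.57 pos [565.88 202.79 134.5 ] yaw(jaw) -125.3 tilt [-1.5 -0.5] F [0.15 0.52 0.22] M [ 0.034  0.181 -0.009] gap 86.91 j [ 0.288  0.096  1.381 -0.     1.666  2.474]
units [-0.001 -0.009  0.008] per row [-0.001 -0.009  0.008]
time_s: 5.82
position: [566.8, 203.0, 136.5]
tcp_rot: [-0.001, 0.953, -0.303, 0.001]
contact_force: [-0.2, -0.5, -0.4]
finger_gap: 70.5
t5.82 pos [566.82 203.04 136.52] yaw(jaw) -125.3 tilt [2.1 0.6] F [-0.17 -0.48 -0.43] M [ 0.014  0.135 -0.02 ] gap 70.48 j [ 0.287  0.094  1.379 -0.     1.666  2.475]
```

```bash
for i in 1 2; do python3 -m inch '0 0 0 0 0 0' >/dev/null; python3 -c "
from h import *
st()"; done
python3 -m inch '0 0 0 0 0 0;0 0 0 0 0 0;0 0 0 0 0 0' 50 3 >/dev/null; python3 -c "
from h import *
st()"
```

```text
t5.90 pos [566.66 203.   136.13] yaw(jaw) -125.3 tilt [1.5 0.4] F [-1.4  -0.4  -0.17] M [ 0.02   0.146 -0.006] gap 64.03 j [0.287 0.095 1.38  0.    1.666 2.475]
t5.98 pos [566.51 202.96 135.74] yaw(jaw) -125.3 tilt [1.  0.3] F [ 0.74 -0.35 -0.41] M [0.028 0.138 0.045] gap 62.08 j [ 0.287  0.095  1.38  -0.     1.666  2.475]
t6.23 pos [566.57 203.32 135.32] yaw(jaw) -125.3 tilt [1.  0.9] F [ 2.26  1.94 -0.18] M [ 0.384 -0.164  0.007] gap 50.35 j [2.880e-01 9.500e-02 1.381e+00 1.000e-03 1.665e+00 2.475e+00]
```

```bash
python3 -m inch '0 0 0 0 0 0;0 0 0 0 0 0;0 0 0 0 0 0' 46 3 >/dev/null; python3 -c "
from h import *
s,R=st(); print('tool F',R.T@s['contact_force'])"
```

```text
t6.48 pos [566.54 203.26 135.36] yaw(jaw) -125.3 tilt [0.9 0.7] F [ 2.89  2.86 -0.07] M [ 0.476 -0.211  0.05 ] gap 49.62 j [0.288 0.095 1.381 0.    1.665 2.475]
tool F [ 0.70623557 -4.00189124  0.07496973]
```

```bash
for i in 1 2 3; do python3 -m inch '0 -.03 0 0 0 0;0 0 0 0 0 0' >/dev/null; python3 -c "
from h import *
s,R=st(); print('tool F',R.T@s['contact_force'])"; done
```

```text
t6.65 pos [566.57 203.29 135.27] yaw(jaw) -125.4 tilt [-0.4 -0.6] F [0.89 0.97 1.45] M [0.08  0.133 0.016] gap 49.53 j [ 0.288  0.097  1.379 -0.     1.666  2.476]
tool F [ 0.1657025  -1.30977402 -1.45476979]
t6.82 pos [566.79 203.53 135.2 ] yaw(jaw) -125.4 tilt [-1.  -1.2] F [-1.48 -2.53  2.4 ] M [-0.225  0.477 -0.041] gap 49.87 j [ 2.890e-01  9.800e-02  1.377e+00 -1.000e-03  1.667e+00  2.477e+00]
tool F [ 0.25963632  2.92388686 -2.3918835 ]
t6.98 pos [567.34 204.22 135.2 ] yaw(jaw) -125.4 tilt [-0.7 -1. ] F [-2.36 -3.44  3.53] M [-0.53   0.619  0.069] gap 49.60 j [ 2.900e-01  1.000e-01  1.376e+00 -1.000e-03  1.667e+00  2.478e+00]
tool F [ 0.06824718  4.17164886 -3.52975747]
```

```bash
python3 -m inch '0 .05 0 0 0 0;0 0 0 0 0 0;0 0 0 0 0 0' >/dev/null; python3 -c "
from h import *
s,R=st(); print('tool F',R.T@s['contact_force'])"
```

```text
t7.23 pos [567.22 204.09 135.3 ] yaw(jaw) -125.3 tilt [1.2 0.9] F [0.95 0.85 1.29] M [ 0.199 -0.069 -0.04 ] gap 49.79 j [0.289 0.097 1.378 0.    1.665 2.476]
tool F [ 0.28959101 -1.24508646 -1.29283265]
```

```bash
cat >> h.py <<'E'
def f():
    s,R=st(); print('   toolF',(R.T@s['contact_force']).round(2),"toolM",(R.T@s['torque']).round(3))
E
python3 -m inch '0 0 0 0 0 0;0 0 0 0 0 0' 40 8 >/dev/null; python3 -c "
from h import *
f()"
python3 -m inch '0 0 -.008 0 0 -1;0 0 -.008 0 0 -1;0 0 -.008 0 0 -1;0 0 -.008 0 0 -1;0 0 -.008 0 0 -1' >/dev/null; python3 -c "
from h import *
f()"
```

```text
t7.40 pos [567.21 204.06 135.34] yaw(jaw) -125.3 tilt [1.1 0.7] F [2.19 0.92 1.93] M [ 0.343 -0.187 -0.039] gap 49.70 j [0.289 0.097 1.378 0.    1.665 2.476]
   toolF [ 1.25 -2.02 -1.93] toolM [ 0.388 -0.046  0.039]
t7.82 pos [567.06 204.02 136.12] yaw(jaw) -95.0 tilt [0.6 0.6] F [2.06 2.51 1.57] M [ 0.352 -0.18  -0.038] gap 49.37 j [0.289 0.097 1.377 0.    1.667 1.948]
   toolF [ 1.83 -2.68 -1.57] toolM [0.366 0.149 0.038]
```

```bash
python3 -m inch '.01 -.015 -.008 0 0 -1;0 0 -.008 0 0 -1;0 0 -.008 0 0 -1;0 0 -.008 0 0 -1;0 0 -.008 0 0 -1;0 0 0 0 0 0' >/dev/null; python3 -c "
from h import *
f()"
python3 -m inch '.01 -.01 -.008 0 0 -1;0 0 -.008 0 0 -1;0 0 -.008 0 0 -1;0 0 -.008 0 0 -1;0 0 -.008 0 0 -1;0 0 0 0 0 0' >/dev/null
python3 - <<'E'
from h import *
f()
s=cam("side")
crop(s,210,80,110,100,6,"pics/s4.png")
E
```

```text
t8.32 pos [566.96 205.25 137.12] yaw(jaw) -65.1 tilt [-0.1  2. ] F [0.05 4.27 2.21] M [0.864 0.167 0.054] gap 49.54 j [0.29  0.098 1.374 0.002 1.669 1.426]
   toolF [ 1.84 -3.86 -2.2 ] toolM [ 0.854  0.212 -0.053]
t8.82 pos [566.28 205.85 137.86] yaw(jaw) -35.2 tilt [-2.1  2.1] F [-2.61  6.23  1.83] M [0.948 0.605 0.069] gap 49.41 j [0.291 0.098 1.373 0.003 1.672 0.904]
   toolF [ 3.59 -5.72 -1.82] toolM [ 1.04   0.427 -0.07 ]
```

View pics/s4.png

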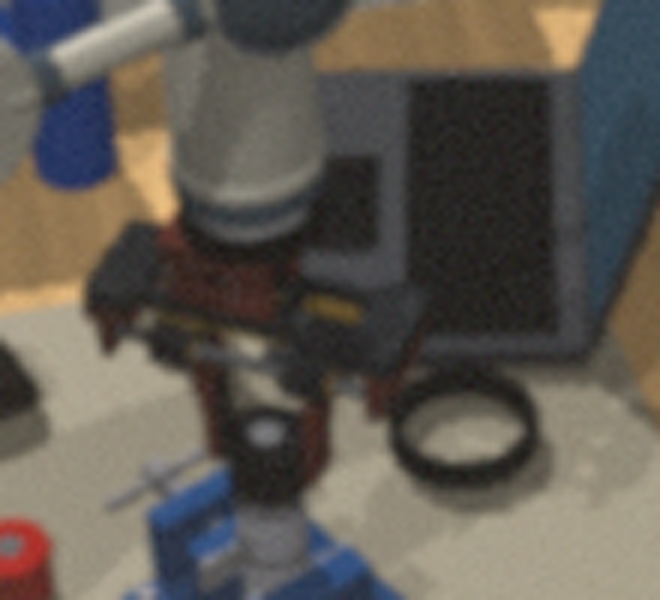

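```bash
python3 -m inch '.018 -.025 0 0 0 0;.018 -.025 0 0 0 0;0 0 0 0 0 0' >/dev/null; python3 -c "
from h import *
f()"
```

```text
t9.12 pos [566.24 205.95 137.94] yaw(jaw) -35.4 tilt [-1.2 -0.2] F [-2.84  3.02  2.16] M [ 0.352  0.662 -0.011] gap 49.62 j [0.292 0.098 1.372 0.    1.672 0.911]
   toolF [ 0.81 -4.07 -2.16] toolM [ 0.744 -0.097  0.011]
```

```bash
python3 -m inch '.006 -.03 0 0 0 0;0 -.02 0 0 0 0;0 0 0 0 0 0' >/dev/null; python3 -c "
from h import *
f()"
```

```text
t9.37 pos [566.18 206.16 138.09] yaw(jaw) -35.4 tilt [ 0.8 -0.8] F [ 1.11 -0.88  0.99] M [-0.165 -0.003  0.029] gap 49.80 j [ 2.930e-01  9.700e-02  1.374e+00 -1.000e-03  1.670e+00  9.110e-01]
   toolF [-0.07  1.42 -0.99] toolM [-0.098 -0.133 -0.029]
```

```bash
python3 -m inch '0 0 0 0 0 0;0 0 0 0 0 0;0 0 0 0 0 0' 64 8 >/dev/null
python3 - <<'E'
from h import *
rel(565.7,204.6,138)
s=cam("side");t=cam("top")
crop(s,230,135,50,50,12,"pics/s5.png");crop(t,170,195,50,50,12,"pics/t5.png")
E
```

```text
t9.62 pos [565.76 206.42 137.77] yaw(jaw) -35.4 tilt [-0.6 -0.4] F [-0.1   0.82 -0.3 ] M [-0.094  0.072 -0.015] gap 63.48 j [ 0.294  0.097  1.374 -0.     1.671  0.911]
units [-0.061  0.04  -0.009] per row [-0.061  0.04  -0.009]
```

View pics/s5.png

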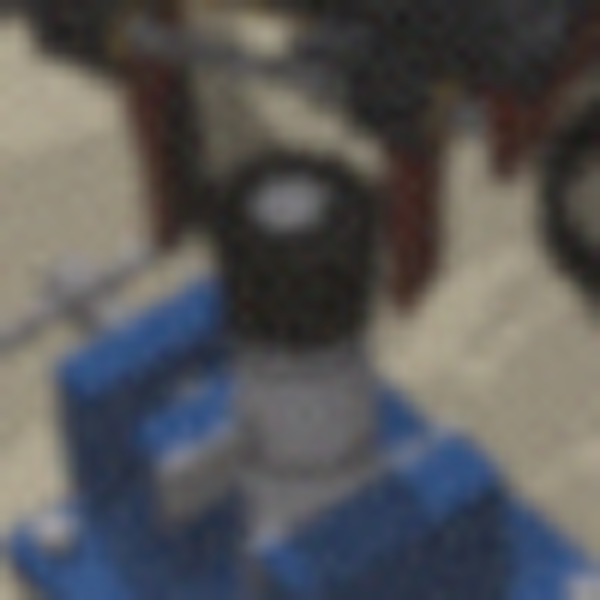

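```bash
cat >> h.py <<'E'
def disc():
    s=cam("side")
    g=s["img"][144:160,246:263].astype(float).mean(2)
    w=np.clip(g-75,0,None); w[11:]=0
    m=cv2.connectedComponentsWithStats((w>0).astype(np.uint8)); l=m[1]; k=l[8,8] if l[8,8] else l[7,8]
    w=w*(l==k); yy,xx=np.mgrid[144:160,246:263]; u=(w*xx).sum()/w.sum(); v=(w*yy).sum()/w.sum()
    q=proj(s,[[565.7,204.6,158],[565.7,204.6,168]])
    print("disc",round(u,2),round(v,2),int((w>0).sum()),"px/10mm",(q[1]-q[0]).round(2)); return s
E
python3 - <<'E'
from h import *
disc();disc()
im=cv2.imread("pics/side0.png").astype(float)
g=im[144:160,246:263].mean(2); w=np.clip(g-75,0,None); w[11:]=0
l=cv2.connectedComponents((w>0).astype(np.uint8))[1]; w*=(l==l[8,8]); yy,xx=np.mgrid[144:160,246:263]
print((w*xx).sum()/w.sum(),(w*yy).sum()/w.sum(),(w>0).sum())
st()
E
```

```text
disc 253.68 151.58 20 px/10mm [-0.19 -2.23]
disc 253.6 151.55 20 px/10mm [-0.19 -2.23]
253.79245283018867 151.90296495956878 20
t9.82 pos [565.78 206.59 137.96] yaw(jaw) -35.4 tilt [-0.3 -0.1] F [-0.14 -0.28 -1.12] M [-0.015  0.074  0.001] gap 64.17 j [ 0.294  0.097  1.374 -0.     1.671  0.911]
```

```bash
python3 -m inch '-.065 .047 0.02 0 0 0;0 0 0 0 0 0' 56 8 >/dev/null;python3 -m inch '0 0 0 0 0 0;0 0 0 0 0 0' 44 3 >/dev/null
python3 - <<'E'
from h import *
f()
E
python3 -m inch '0 0 0 0 0 0;0 0 0 0 0 0' 44 6 >/dev/null
python3 - <<'E'
from h import *
f()
E
```

```text
t10.15 pos [565.55 204.9  137.75] yaw(jaw) -35.3 tilt [-0.6  0.5] F [-1.74  0.87 -0.24] M [ 0.009  0.361 -0.058] gap 49.97 j [2.910e-01 9.500e-02 1.376e+00 1.000e-03 1.671e+00 9.080e-01]
   toolF [-0.3  -1.92  0.24] toolM [ 0.3   -0.201  0.058]
t10.32 pos [565.54 204.88 137.7 ] yaw(jaw) -35.3 tilt [-0.5  0.2] F [-2.67  0.92  0.9 ] M [0.022 0.528 0.025] gap 49.38 j [0.291 0.095 1.377 0.    1.671 0.908]
   toolF [-0.8  -2.71 -0.9 ] toolM [ 0.443 -0.288 -0.025]
```

```bash
python3 -m inch '0 -.025 0 0 0 0;0 0 0 0 0 0' 40 12 >/dev/null; python3 -c "
from h import *
f()"
python3 -m inch '0 0 -.008 0 0 -1;0 0 -.008 0 0 -1;0 0 -.008 0 0 -1;0 0 -.008 0 0 -1;0 0 -.008 0 0 -1;0 0 0 0 0 0' >/dev/null; python3 -c "
from h import *
f()"
```

```text
t10.48 pos [565.52 204.96 137.77] yaw(jaw) -35.4 tilt [ 0.7 -0.2] F [ 0.35 -0.17  0.94] M [-0.097  0.201  0.02 ] gap 49.60 j [ 0.291  0.094  1.377 -0.     1.67   0.908]
   toolF [ 0.06  0.38 -0.93] toolM [ 0.108 -0.195 -0.02 ]
t10.98 pos [565.45 205.35 138.83] yaw(jaw) -5.1 tilt [0.5 0.6] F [-1.13  1.8   1.28] M [0.097 0.218 0.075] gap 49.71 j [0.292 0.094 1.376 0.    1.671 0.381]
   toolF [ 1.69 -1.28 -1.28] toolM [ 0.226  0.077 -0.075]
```

```bash
python3 -m inch '.008 -.008 -.008 0 0 -1;.008 0 -.008 0 0 -1;0 0 -.008 0 0 -1;0 0 -.008 0 0 -1;0 0 -.008 0 0 -1;0 0 0 0 0 0' >/dev/null; python3 -c "
from h import *
f()"
python3 -m inch '0 -.008 -.008 0 0 -1;0 0 -.008 0 0 -1;0 0 -.008 0 0 -1;0 0 -.008 0 0 -1;0 0 -.008 0 0 -1;0 0 0 0 0 0' >/dev/null; python3 -c "
from h import *
f();disc()"
```

```text
t11.48 pos [565.23 205.51 139.79] yaw(jaw) 24.7 tilt [0.3 0.1] F [-0.93  0.58  1.31] M [0.07  0.171 0.056] gap 49.37 j [ 0.292  0.094  1.374  0.     1.673 -0.139]
   toolF [ 0.92 -0.6  -1.31] toolM [ 0.126  0.136 -0.056]
t11.98 pos [565.06 205.34 140.82] yaw(jaw) 54.6 tilt [0.3 0. ] F [0.4  0.48 1.62] M [0.027 0.061 0.063] gap 49.54 j [ 0.292  0.093  1.373 -0.     1.675 -0.66 ]
   toolF [-0.05  0.62 -1.62] toolM [ 0.013  0.066 -0.063]
disc 254.79 150.77 8 px/10mm [-0.19 -2.23]
```

```bash
python3 -m inch '0 .003 -.0085 0 0 -1;0 0 -.0085 0 0 -1;0 0 -.0085 0 0 -1;0 0 -.0085 0 0 -1;0 0 -.0085 0 0 -1;0 0 -.0085 0 0 -1;0 0 -.0085 0 0 -1;0 0 0 0 0 0' >/dev/null; python3 -c "
from h import *
f()"
python3 -m inch '0 0 -.0085 0 0 -1;0 0 -.0085 0 0 -1;0 0 -.0085 0 0 -1;0 0 -.0085 0 0 -1;0 0 -.0085 0 0 -1;0 0 -.0085 0 0 -1;0 0 -.0085 0 0 -1;0 0 -.0085 0 0 -1;0 0 0 0 0 0' >/dev/null; python3 -c "
from h import *
f()"
```

```text
t12.70 pos [564.98 205.35 142.18] yaw(jaw) 96.5 tilt [-0.1 -0.2] F [-1.27 -0.09  1.36] M [0.043 0.161 0.016] gap 50.06 j [ 0.292  0.093  1.371 -0.     1.678 -1.392]
   toolF [ 1.27  0.05 -1.36] toolM [-0.061  0.156 -0.016]
t13.45 pos [565.06 205.28 143.81] yaw(jaw) 144.4 tilt [ 0.1 -0.3] F [-0.55 -0.56  0.96] M [0.076 0.213 0.026] gap 49.51 j [ 0.292  0.093  1.368 -0.     1.681 -2.229]
   toolF [ 0.78  0.12 -0.96] toolM [-0.217  0.063 -0.026]
```

```bash
python3 -m inch '0 0 0 0 0 0;0 0 0 0 0 0;0 0 0 0 0 0;0 0 0 0 0 0' 66 8 >/dev/null
python3 - <<'E'
from h import *
f();s=disc();disc()
crop(s,230,135,50,50,12,"pics/s6.png")
E
```

```text
t13.78 pos [564.99 205.36 143.61] yaw(jaw) 144.5 tilt [-0.2 -0.1] F [-0.09 -0.03 -0.64] M [0.062 0.054 0.022] gap 66.10 j [ 0.292  0.093  1.368 -0.     1.681 -2.23 ]
   toolF [0.08 0.06 0.64] toolM [-0.081 -0.019 -0.022]
disc 253.74 149.78 20 px/10mm [-0.19 -2.23]
disc 253.83 149.81 20 px/10mm [-0.19 -2.23]
```

View pics/s6.png

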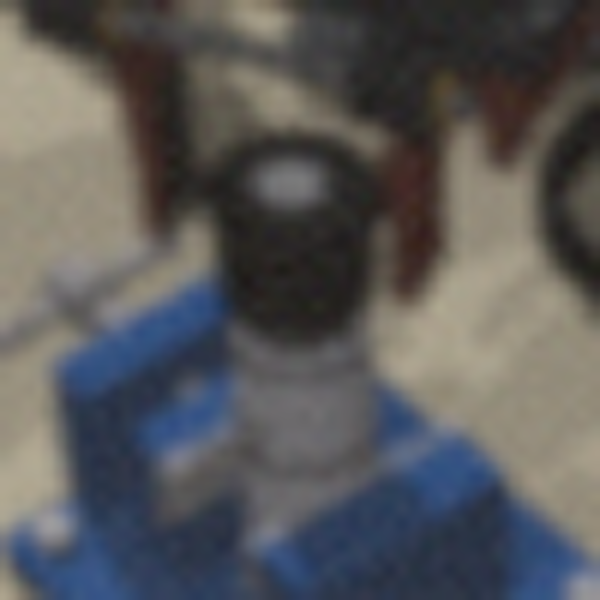

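The disc has risen 2.1 px, about 9 mm, in 270°, so the pitch is ≈12 mm/turn. Now I turn the open hand back.

```bash
python3 -m inch '0 0 0 0 0 1;0 0 0 0 0 1;0 0 0 0 0 1;0 0 0 0 0 1;0 0 0 0 0 1;0 0 0 0 0 1;0 0 0 0 0 1;0 0 0 0 0 1;0 0 0 0 0 1;0 0 0 0 0 1;0 0 0 0 0 1;0 0 0 0 0 1;0 0 0 0 0 0' >/dev/null
python3 -m inch '0 0 0 0 0 1;0 0 0 0 0 1;0 0 0 0 0 1;0 0 0 0 0 1;0 0 0 0 0 1;0 0 0 0 0 1;0 0 0 0 0 1;0 0 0 0 0 1;0 0 0 0 0 1;0 0 0 0 0 1;0 0 0 0 0 1;0 0 0 0 0 1;0 0 0 0 0 0;0 0 0 0 0 0' >/dev/null
python3 -c "
from h import *
f();rel(565.1,205.2,143.6)"
python3 -m inch '0 0 0 0 0 0;0 0 0 0 0 0;0 0 0 0 0 0' 44 3 >/dev/null
python3 - <<'E'
from h import *
f()
E
```

```text
t16.13 pos [565.   205.44 143.8 ] yaw(jaw) 0.9 tilt [-0.  -0.1] F [0.15 0.27 0.13] M [-0.036  0.034 -0.019] gap 66.00 j [ 0.292  0.093  1.368 -0.     1.681  0.276]
   toolF [ 0.27  0.15 -0.13] toolM [ 0.034 -0.036  0.019]
t16.13 pos [565.   205.44 143.8 ] yaw(jaw) 0.9 tilt [-0.  -0.1] F [0.15 0.27 0.13] M [-0.036  0.034 -0.019] gap 66.00 j [ 0.292  0.093  1.368 -0.     1.681  0.276]
units [-0.01   0.004  0.008] per row [-0.01   0.004  0.008]
t16.38 pos [565.08 205.45 143.86] yaw(jaw) 0.8 tilt [0.2 0. ] F [-0.14 -0.94  1.22] M [-0.114  0.095  0.033] gap 50.09 j [ 0.292  0.093  1.368 -0.     1.681  0.279]
   toolF [-0.94 -0.15 -1.22] toolM [ 0.097 -0.113 -0.033]
```

Well centred. Turn 120°.

```bash
python3 -m inch '0 0 0 0 0 0;0 0 0 0 0 0' 40 12 >/dev/null
python3 -m inch '0 0 -.0083 0 0 -1;0 0 -.0083 0 0 -1;0 0 -.0083 0 0 -1;0 0 -.0083 0 0 -1;0 0 -.0083 0 0 -1;0 0 -.0083 0 0 -1;0 0 -.0083 0 0 -1;0 0 -.0083 0 0 -1;0 0 -.0083 0 0 -1;0 0 -.0083 0 0 -1;0 0 0 0 0 0' >/dev/null; python3 -c "
from h import *
f()"
python3 -m inch '0 0 -.0083 0 0 -1;0 0 -.0083 0 0 -1;0 0 -.0083 0 0 -1;0 0 -.0083 0 0 -1;0 0 -.0083 0 0 -1;0 0 -.0083 0 0 -1;0 0 -.0083 0 0 -1;0 0 -.0083 0 0 -1;0 0 -.0083 0 0 -1;0 0 -.0083 0 0 -1;0 0 0 0 0 0' >/dev/null; python3 -c "
from h import *
f()"
```

```text
t17.47 pos [565.   205.54 145.92] yaw(jaw) 60.9 tilt [0.  0.2] F [-0.84 -0.17 -0.14] M [ 0.005 -0.051  0.059] gap 49.55 j [ 0.292  0.092  1.365  0.     1.684 -0.771]
   toolF [ 0.65 -0.55  0.14] toolM [-0.029 -0.042 -0.059]
t18.38 pos [564.93 205.71 147.93] yaw(jaw) 120.7 tilt [-0.1  0.4] F [-0.03  1.32  1.21] M [0.162 0.009 0.038] gap 49.60 j [ 0.292  0.092  1.362  0.     1.688 -1.815]
   toolF [-0.65  1.15 -1.21] toolM [-0.143 -0.075 -0.038]
```

```bash
python3 -m inch '0 0 0 0 0 0;0 0 0 0 0 0;0 0 0 0 0 0;0 0 0 0 0 0' 66 8 >/dev/null
python3 - <<'E'
from h import *
f();disc();disc()
E
python3 -m inch '0 0 0 0 0 1;0 0 0 0 0 1;0 0 0 0 0 1;0 0 0 0 0 1;0 0 0 0 0 1;0 0 0 0 0 1;0 0 0 0 0 1;0 0 0 0 0 1;0 0 0 0 0 1;0 0 0 0 0 1;0 0 0 0 0 1;0 0 0 0 0 1;0 0 0 0 0 1;0 0 0 0 0 1;0 0 0 0 0 1;0 0 0 0 0 1;0 0 0 0 0 1;0 0 0 0 0 1;0 0 0 0 0 0' >/dev/null
python3 -m inch '0 0 0 0 0 1;0 0 0 0 0 1;0 0 0 0 0 1;0 0 0 0 0 1;0 0 0 0 0 1;0 0 0 0 0 1;0 0 0 0 0 1;0 0 0 0 0 1;0 0 0 0 0 1;0 0 0 0 0 1;0 0 0 0 0 1;0 0 0 0 0 1;0 0 0 0 0 1;0 0 0 0 0 1;0 0 0 0 0 1;0 0 0 0 0 1;0 0 0 0 0 1;0 0 0 0 0 1;0 0 0 0 0 0;0 0 0 0 0 0' >/dev/null
python3 -c "
from h import *
rel(565.1,205.4,147.9)"
python3 -m inch '0 0 0 0 0 0;0 0 0 0 0 0;0 0 0 0 0 0' 44 3 >/dev/null
python3 - <<'E'
from h import *
f()
E
```

```text
t18.72 pos [565.02 205.34 147.95] yaw(jaw) 120.5 tilt [-0.  -0.2] F [ 0.39 -0.29  0.08] M [ 0.048  0.023 -0.027] gap 66.01 j [ 0.292  0.092  1.362 -0.     1.688 -1.812]
   toolF [-0.19 -0.44 -0.08] toolM [-0.053 -0.005  0.027]
disc nan nan 0 px/10mm [-0.19 -2.23]
disc nan nan 0 px/10mm [-0.19 -2.23]
t22.07 pos [564.99 205.42 147.94] yaw(jaw) -95.1 tilt [-0.1 -0. ] F [-0.29 -0.6  -0.36] M [-0.031  0.148  0.044] gap 65.69 j [0.292 0.092 1.362 0.    1.688 1.951]
units [0.005 0.    0.002] per row [0.005 0.    0.002]
t22.32 pos [565.03 205.47 147.99] yaw(jaw) -95.2 tilt [0.1 0.1] F [ 1.2   1.74 -0.3 ] M [0.034 0.079 0.033] gap 49.43 j [0.292 0.092 1.362 0.    1.688 1.955]
   toolF [ 1.04 -1.84  0.3 ] toolM [ 0.027 -0.082 -0.033]h.py:30: RuntimeWarning: invalid value encountered in scalar divide
  w=w*(l==k); yy,xx=np.mgrid[144:160,246:263]; u=(w*xx).sum()/w.sum(); v=(w*yy).sum()/w.sum()
```

```bash
sed -i 's/k=l\[8,8\] if l\[8,8\] else l\[7,8\]/k=next((l[r,8] for r in (8,7,6,5,4,3,2) if l[r,8]),-1)/' h.py
python3 -m inch '0 -.01 0 0 0 0;0 0 0 0 0 0' 40 15 >/dev/null
python3 -c "
from h import *
f();s=disc();crop(s,230,125,50,50,12,'pics/s7.png')"
python3 -m inch '0 0 -.0083 0 0 -1;0 0 -.0083 0 0 -1;0 0 -.0083 0 0 -1;0 0 -.0083 0 0 -1;0 0 -.0083 0 0 -1;0 0 -.0083 0 0 -1;0 0 -.0083 0 0 -1;0 0 -.0083 0 0 -1;0 0 -.0083 0 0 -1;0 0 -.0083 0 0 -1;0 0 0 0 0 0' >/dev/null; python3 -c "
from h import *
f()"
python3 -m inch '0 0 -.0083 0 0 -1;0 0 -.0083 0 0 -1;0 0 -.0083 0 0 -1;0 0 -.0083 0 0 -1;0 0 -.0083 0 0 -1;0 0 -.0083 0 0 -1;0 0 0 0 0 0' >/dev/null; python3 -c "
from h import *
f()"
```

```text
t22.48 pos [565.03 205.46 147.92] yaw(jaw) -95.3 tilt [-0.1 -0.5] F [-0.51 -1.74 -0.35] M [-0.147  0.17   0.044] gap 49.40 j [ 0.292  0.092  1.361 -0.     1.688  1.956]
   toolF [-0.35  1.78  0.35] toolM [-0.162 -0.156 -0.044]
disc nan nan 0 px/10mm [-0.19 -2.23]
t23.45 pos [564.8  205.92 150.01] yaw(jaw) -35.1 tilt [-0.5  0.3] F [-0.22 -0.26 -0.23] M [-0.05   0.219  0.029] gap 49.64 j [0.293 0.092 1.358 0.    1.692 0.905]
   toolF [-0.34 -0.03  0.23] toolM [ 0.151 -0.167 -0.029]
t24.03 pos [564.8  205.96 151.21] yaw(jaw) 0.7 tilt [-0.5  0.4] F [-1.97  0.11 -0.67] M [0.037 0.194 0.   ] gap 49.68 j [2.930e-01 9.200e-02 1.356e+00 1.000e-03 1.694e+00 2.800e-01]
   toolF [ 0.13 -1.96  0.68] toolM [ 0.193  0.04  -0.   ]h.py:30: RuntimeWarning: invalid value encountered in scalar divide
  w=w*(l==k); yy,xx=np.mgrid[144:160,246:263]; u=(w*xx).sum()/w.sum(); v=(w*yy).sum()/w.sum()
```

View pics/s7.png

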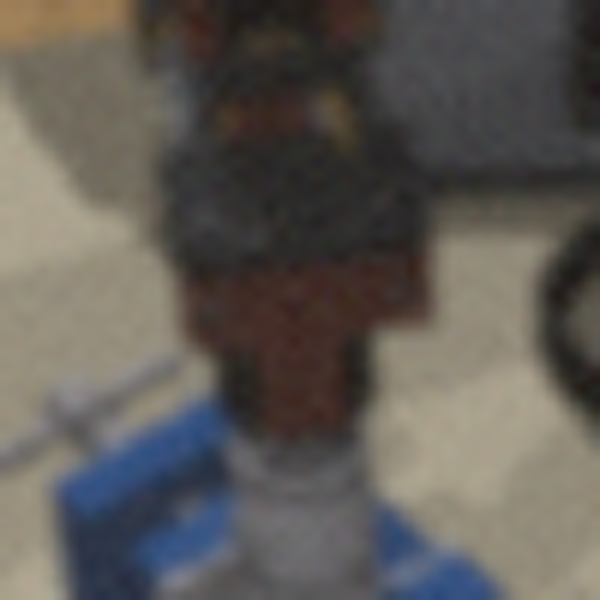

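The finger hides the cap in this view. At about 486° I continue in small steps, watching the force.

```bash
for i in 1 2 3; do python3 -m inch '0 -.003 -.0083 0 0 -1;0 0 -.0083 0 0 -1;0 0 -.0083 0 0 -1;0 0 0 0 0 0' >/dev/null; python3 -c "
from h import *
f()"; done
```

```text
t24.37 pos [564.7  205.89 151.77] yaw(jaw) 18.6 tilt [-0.6  0.2] F [-2.31  0.91 -1.04] M [0.092 0.222 0.017] gap 49.62 j [ 0.293  0.092  1.355  0.     1.695 -0.032]
   toolF [ 1.6  -1.9   1.04] toolM [ 0.181  0.158 -0.017]
t24.70 pos [564.86 205.7  152.63] yaw(jaw) 36.5 tilt [0. 0.] F [-1.44  0.02  0.45] M [0.004 0.146 0.038] gap 49.75 j [ 0.293  0.091  1.354  0.     1.696 -0.344]
   toolF [ 0.87 -1.15 -0.45] toolM [ 0.115  0.09  -0.038]
t25.03 pos [565.31 205.56 153.97] yaw(jaw) 54.4 tilt [1.7 0.2] F [0.54 0.4  1.52] M [-0.013 -0.031 -0.025] gap 49.61 j [ 0.292  0.091  1.353 -0.     1.697 -0.657]
   toolF [-0.21  0.64 -1.52] toolM [-0.007 -0.033  0.025]
```

```bash
python3 -m inch '0 0 -.0083 0 0 -1;0 0 -.0083 0 0 -1;0 0 -.0083 0 0 -1;0 0 0 0 0 0;0 0 0 0 0 0' 40 20 >/dev/null; python3 -c "
from h import *
f()"; python3 -m inch '0 0 -.01 0 0 -1;0 0 -.01 0 0 -1;0 0 -.01 0 0 0;0 0 0 0 0 0' >/dev/null; python3 -c "
from h import *
f()"
```

```text
t25.45 pos [565.19 205.58 154.26] yaw(jaw) 72.1 tilt [1.2 0.2] F [ 1.22 -0.18  2.13] M [-0.002 -0.099 -0.022] gap 49.47 j [ 0.292  0.091  1.352 -0.     1.698 -0.967]
   toolF [-1.22  0.2  -2.13] toolM [-0.029 -0.095  0.022]
t25.78 pos [564.96 205.61 154.71] yaw(jaw) 84.2 tilt [0.4 0.1] F [1.1  0.17 1.61] M [ 0.009 -0.104  0.007] gap 49.35 j [ 0.292  0.091  1.351 -0.     1.699 -1.177]
   toolF [-1.08  0.28 -1.61] toolM [-0.02  -0.102 -0.007]
```

Torque has vanished and the spring is pushing up: the thread has ended. I lift slowly.

```bash
for i in 1 2 3; do python3 -m inch '0 0 -.05 0 0 0;0 0 -.05 0 0 0;0 0 0 0 0 0' >/dev/null; python3 -c "
from h import *
f()"; done
```

```text
t26.03 pos [564.96 205.61 157.42] yaw(jaw) 84.5 tilt [0.5 0.1] F [ 0.24 -0.78  1.48] M [-0.012 -0.133 -0.023] gap 49.41 j [ 0.293  0.09   1.347 -0.     1.704 -1.182]
   toolF [-0.32 -0.76 -1.48] toolM [-0.001 -0.133  0.023]
t26.28 pos [564.51 205.63 159.08] yaw(jaw) 84.6 tilt [-1.2 -0.2] F [ 0.4   0.23 -0.54] M [-0.03  -0.013 -0.029] gap 49.51 j [ 0.293  0.091  1.343  0.     1.709 -1.184]
   toolF [-0.38  0.27  0.54] toolM [ 0.029 -0.015  0.029]
t26.53 pos [564.8  205.66 162.16] yaw(jaw) 84.6 tilt [-0.   0.1] F [-0.69 -0.5  -0.95] M [ 0.022 -0.016  0.004] gap 49.23 j [ 0.293  0.09   1.339  0.     1.713 -1.185]
   toolF [ 0.64 -0.56  0.95] toolM [-0.024 -0.014 -0.004]
```

Free: Fz is −0.95 N, the cap's weight. I raise it and carry it over.

```bash
python3 -m inch '0 0 -.3 0 0 0;0 0 -.5 0 0 0;0 0 -.5 0 0 0;0 0 -.5 0 0 0;0 0 -.4 0 0 0;0 0 -.2 0 0 0;0 0 0 0 0 0' >/dev/null
python3 - <<'E'
from h import *
rel(495,-146,222,18)
s=cam("side");t=cam("top")
crop(s,200,80,110,100,6,"pics/s8.png")
E
```

```text
t27.12 pos [565.48 205.83 224.58] yaw(jaw) 84.7 tilt [3.5 1.1] F [-0.58 -0.36 -1.24] M [-0.009  0.007 -0.025] gap 49.59 j [ 0.293  0.093  1.225  0.     1.82  -1.185]
units [  1.495 -14.275   0.078] per row [ 0.083 -0.793  0.004]
```

View pics/s8.png

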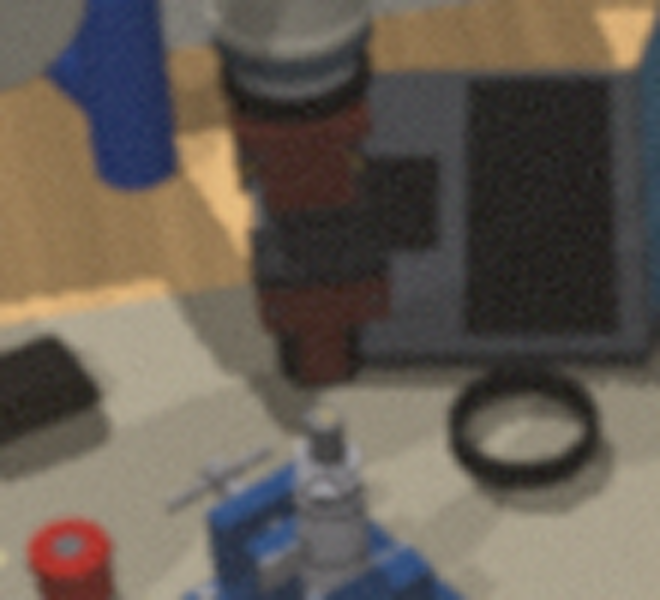

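The cap is off, held between the fingers; the bare neck and the battery contact (about (325,415) in the crop) are visible. Now I carry it to the tray.

```bash
python3 -m inch '.04 -.4 0 0 0 0;.08 -.8 0 0 0 0;.083 -.8 0 0 0 0;.083 -.8 0 0 0 0;.083 -.8 0 0 0 0;.083 -.8 0 0 0 0;.083 -.8 0 0 0 0;.083 -.8 0 0 0 0;.083 -.8 0 0 0 0;.083 -.8 0 0 0 0;.083 -.8 0 0 0 0;.083 -.8 0 0 0 0;.083 -.8 0 0 0 0;.083 -.8 0 0 0 0;.083 -.8 0 0 0 0;.083 -.8 0 0 0 0;.083 -.8 0 0 0 0;.083 -.8 0 0 0 0;.06 -.5 0 0 0 0;0 0 0 0 0 0' >/dev/null
python3 -m inch '0 0 0 0 0 0;0 0 0 0 0 0' >/dev/null
python3 - <<'E'
from h import *
f();rel(495,-146,60)
s=cam("side");t=cam("top")
crop(s,200,170,150,130,5,"pics/s9.png");crop(t,270,160,120,120,5,"pics/t9.png")
E
```

```text
t29.05 pos [ 493.47 -151.15  221.79] yaw(jaw) 84.7 tilt [-0.3  0.7] F [ 0.54  0.6  -1.05] M [0.037 0.047 0.004] gap 49.47 j [-3.640e-01 -1.340e-01  1.455e+00  1.000e-03  1.822e+00 -1.841e+00]
   toolF [-0.48  0.64  1.05] toolM [-0.033  0.051 -0.004]
t29.05 pos [ 493.47 -151.15  221.79] yaw(jaw) 84.7 tilt [-0.3  0.7] F [ 0.54  0.6  -1.05] M [0.037 0.047 0.004] gap 49.47 j [-3.640e-01 -1.340e-01  1.455e+00  1.000e-03  1.822e+00 -1.841e+00]
units [-0.044  0.207  6.472] per row [-0.044  0.207  6.472]
```

View pics/s9.png

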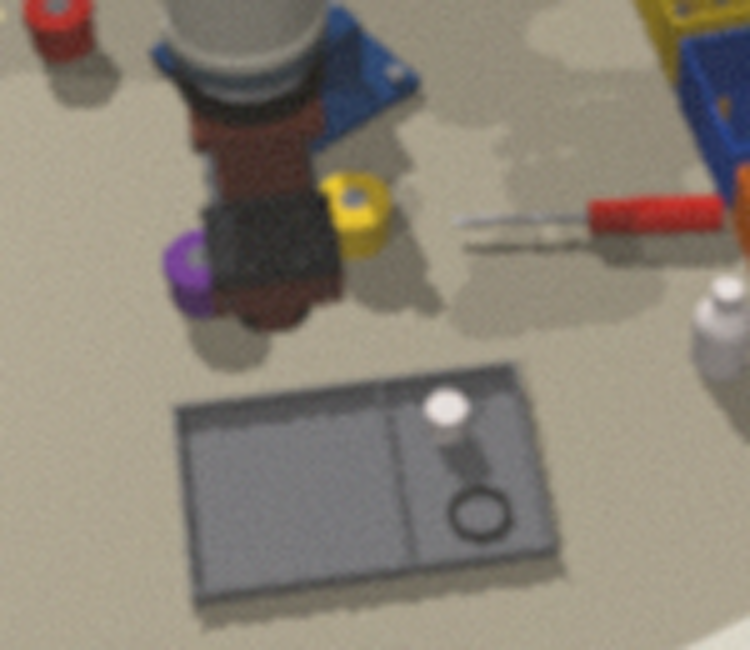

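View pics/t9.png

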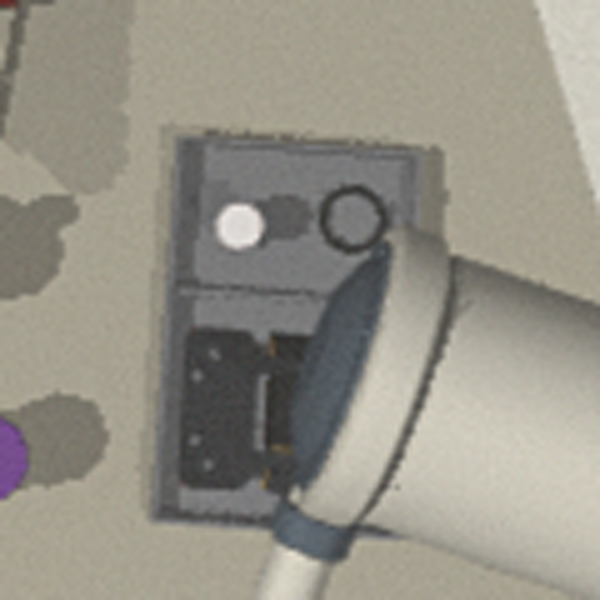

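```bash
python3 -m inch '-.04 .2 .3 0 0 0;0 0 .6 0 0 0;0 0 .6 0 0 0;0 0 .6 0 0 0;0 0 .6 0 0 0;0 0 .6 0 0 0;0 0 .6 0 0 0;0 0 .6 0 0 0;0 0 .6 0 0 0;0 0 .6 0 0 0;0 0 .6 0 0 0;0 0 .5 0 0 0;0 0 .5 0 0 0;0 0 .4 0 0 0;0 0 .2 0 0 0;0 0 .1 0 0 0;0 0 0 0 0 0;0 0 0 0 0 0;0 0 0 0 0 0' >/dev/null
python3 - <<'E'
from h import *
f();rel(495,-146,22)
s=cam("side")
crop(s,200,200,150,110,5,"pics/s10.png")
E
```

```text
t30.73 pos [ 495.52 -147.17   22.98] yaw(jaw) 84.6 tilt [ 1.5 -0.6] F [-0.72 -0.14 -1.11] M [0.015 0.008 0.001] gap 49.27 j [-0.354 -0.08   1.758 -0.     1.462 -1.832]
   toolF [ 0.7  -0.21  1.1 ] toolM [-0.014  0.01  -0.001]
t30.73 pos [ 495.52 -147.17   22.98] yaw(jaw) 84.6 tilt [ 1.5 -0.6] F [-0.72 -0.14 -1.11] M [0.015 0.008 0.001] gap 49.27 j [-0.354 -0.08   1.758 -0.     1.462 -1.832]
units [0.025 0.045 0.039] per row [0.025 0.045 0.039]
```

View pics/s10.png

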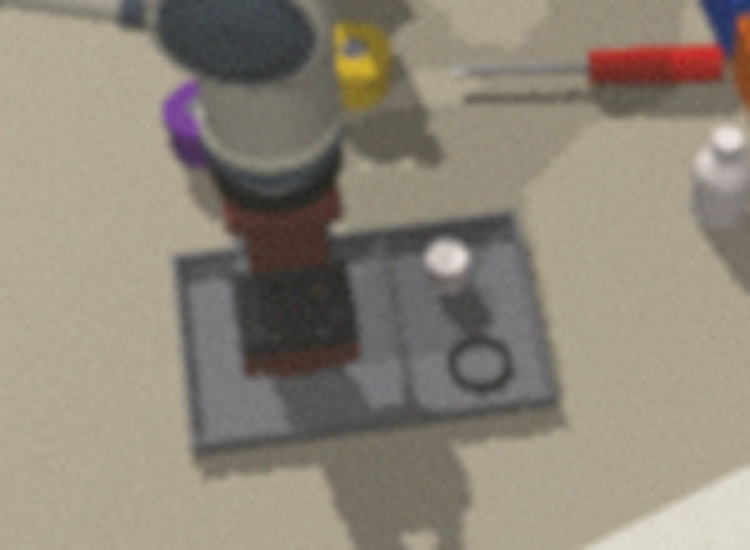

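The cap is over the middle of the empty compartment, near (300,360) in the crop. I lower it in 1 mm steps until there is contact.

```bash
python3 -m inch '0 0 .04 0 0 0;0 0 .04 0 0 0;0 0 .04 0 0 0;0 0 0 0 0 0;0 0 0 0 0 0' >/dev/null; python3 -c "
from h import *
f()"
for i in 1 2; do python3 -m inch '0 0 .03 0 0 0;0 0 0 0 0 0;0 0 0 0 0 0' >/dev/null; python3 -c "
from h import *
f()"; done
```

```text
t31.20 pos [ 494.87 -146.88   18.91] yaw(jaw) 84.6 tilt [-0.2  0.1] F [ 0.03 -0.22 -0.85] M [-0.005  0.021  0.004] gap 49.29 j [-0.354 -0.077  1.763 -0.     1.456 -1.832]
   toolF [-0.05 -0.21  0.85] toolM [ 0.007  0.021 -0.004]
t31.45 pos [ 494.94 -146.89   18.23] yaw(jaw) 84.7 tilt [-0.1  0. ] F [ 0.55  0.64 -1.09] M [-0.002 -0.024  0.014] gap 49.40 j [-0.354 -0.076  1.763 -0.     1.454 -1.832]
   toolF [-0.48  0.69  1.09] toolM [-0.    -0.024 -0.014]
t31.70 pos [ 494.93 -146.89   17.49] yaw(jaw) 84.7 tilt [-0.1  0. ] F [-0.83  0.51 -1.06] M [0.007 0.009 0.066] gap 49.43 j [-0.354 -0.075  1.764 -0.     1.453 -1.832]
   toolF [0.88 0.43 1.06] toolM [-0.007  0.01  -0.066]
```

```bash
for i in 1 2 3; do python3 -m inch '0 0 .02 0 0 0;0 0 0 0 0 0;0 0 0 0 0 0' >/dev/null; python3 -c "
from h import *
f()"; done
```

```text
t31.95 pos [ 494.91 -146.91   16.98] yaw(jaw) 84.6 tilt [-0.1  0. ] F [-0.46  0.3  -0.32] M [0.057 0.028 0.015] gap 49.63 j [-0.354 -0.075  1.765 -0.     1.452 -1.832]
   toolF [0.49 0.25 0.32] toolM [-0.054  0.033 -0.015]
t32.20 pos [ 495.   -146.92   16.79] yaw(jaw) 84.7 tilt [ 0.2 -0.1] F [-2.13  0.14  1.59] M [0.108 0.178 0.003] gap 49.17 j [-0.354 -0.075  1.765 -0.     1.451 -1.832]
   toolF [ 2.13 -0.06 -1.59] toolM [-0.091  0.187 -0.003]
t32.45 pos [ 495.05 -146.95   16.7 ] yaw(jaw) 84.7 tilt [ 0.3 -0.2] F [-2.75  0.81  5.06] M [0.197 0.501 0.004] gap 49.21 j [-0.354 -0.075  1.765 -0.     1.451 -1.832]
   toolF [ 2.81  0.55 -5.06] toolM [-0.149  0.517 -0.004]
```

Contact at the expected height. I ease off a little and open.

```bash
python3 -m inch '0 0 -.015 0 0 0;0 0 0 0 0 0;0 0 0 0 0 0' 40 4 >/dev/null; python3 -c "
from h import *
f()"
python3 -m inch '0 0 0 0 0 0;0 0 0 0 0 0;0 0 0 0 0 0;0 0 0 0 0 0;0 0 0 0 0 0' 70 4 >/dev/null
python3 - <<'E'
from h import *
f()
s=cam("side")
crop(s,200,200,150,110,5,"pics/s11.png")
E
```

```text
t32.70 pos [ 495.05 -147.01   16.48] yaw(jaw) 84.6 tilt [ 0.2 -0.2] F [-1.83 -0.42  2.56] M [0.09  0.176 0.05 ] gap 49.95 j [-0.354 -0.074  1.765 -0.     1.451 -1.832]
   toolF [ 1.78 -0.58 -2.56] toolM [-0.074  0.184 -0.05 ]
t33.12 pos [ 494.91 -146.82   16.21] yaw(jaw) 84.7 tilt [-0.2  0.1] F [-0.25  0.38  0.73] M [ 0.012 -0.022  0.022] gap 70.21 j [-0.354 -0.074  1.765  0.     1.451 -1.832]
   toolF [ 0.28  0.36 -0.73] toolM [-0.014 -0.021 -0.022]
```

View pics/s11.png

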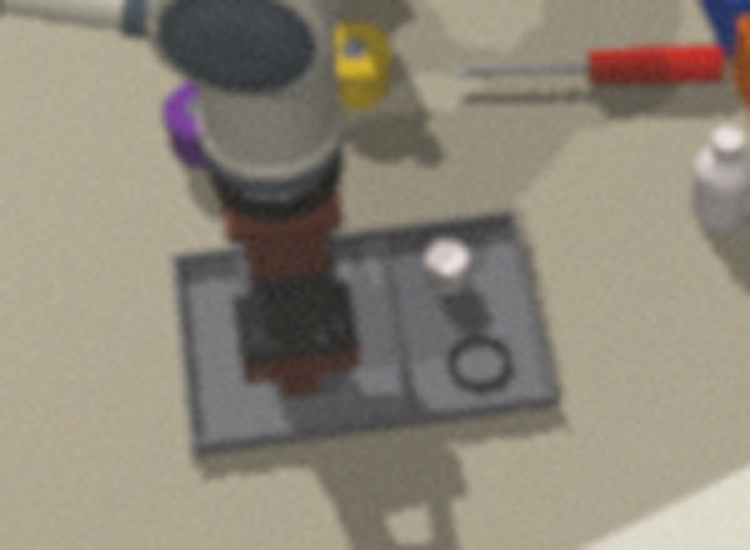

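The fingers are open. I lift straight up and check.

```bash
python3 -m inch '0 0 -.1 0 0 0;0 0 -.3 0 0 0;0 0 -.6 0 0 0;0 0 -.8 0 0 0;0 0 -.8 0 0 0;0 0 -.8 0 0 0;0 0 -.8 0 0 0;0 0 -.8 0 0 0;0 0 -.8 0 0 0;0 0 -.8 0 0 0;0 0 -.6 0 0 0;0 0 -.3 0 0 0;0 0 0 0 0 0;0 0 0 0 0 0' 80 4 >/dev/null
python3 - <<'E'
from h import *
f()
s=cam("side");t=cam("top")
crop(s,200,200,150,110,5,"pics/s12.png")
crop(t,270,160,120,120,5,"pics/t12.png")
E
```

```text
t34.33 pos [ 495.   -146.92  203.89] yaw(jaw) 84.7 tilt [ 0.3 -0.2] F [ 0.34 -0.38 -0.65] M [-0.008  0.011  0.002] gap 80.17 j [-0.354 -0.138  1.489 -0.     1.79  -1.832]
   toolF [-0.38 -0.35  0.65] toolM [ 0.009  0.011 -0.002]
```

View pics/s12.png

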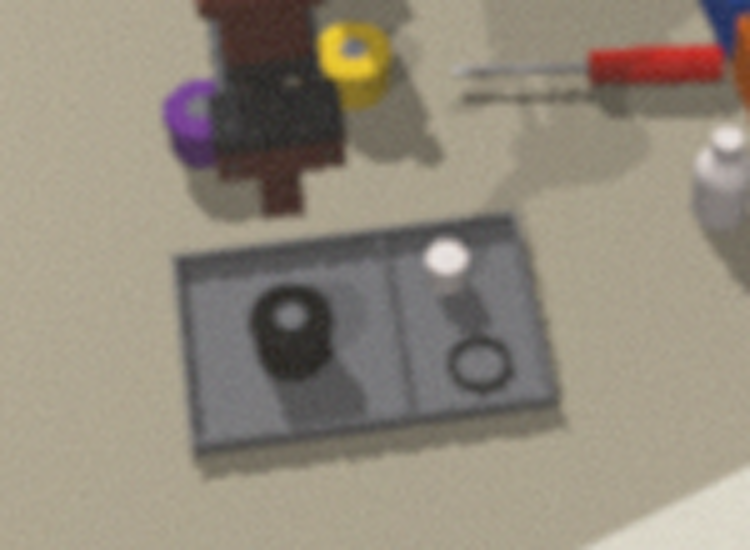

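View pics/t12.png

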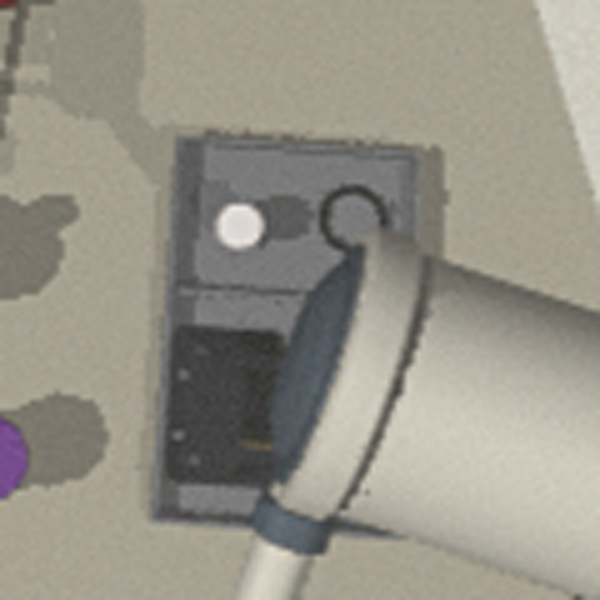

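The cap stands upright near the middle of the empty compartment, base at about (295,365) in the side crop, disc at (291,315). The tray, tub and O-ring have not moved.

Run:
```python
from h import *
s=cam("side"); print("cap xy from disc",onz(s,(291/5+200,315/5+200),40), "tray comp centre(side)",np.array([540.1,-151.8])-43*np.array([.995,-.1]))
from station import ticket
print(ticket.finish_job())
```

```text
cap xy from disc [ 497.95011839 -149.45329036   40.        ] tray comp centre(side) [ 497.315 -147.5  ]
the job is handed in; nothing more can be done
None
```

The cap is off the housing and standing top up in the empty tray compartment. I've handed the job in at about 34 s of the 72 s allowed; it gives no verdict.

- **Unscrewing:** I turned the cap about 560° over four grips, lifting the tool with it at roughly 12 mm per turn. After the first 90° I let go and re-centred, because the first grip was about 1.6 mm off the cap's axis. The sideways force peaked at about 7 N in that first quarter turn and stayed at about 2.5 N or less while turning after that.
- **End of thread:** At about 540° the torque disappeared and the spring pushed up, with the cap held. I then lifted it straight off.
- **Setting down:** I lowered the cap in small steps. It touched the floor at the expected height with about 5 N.
- **Last checks:** In the side view the cap stands upright about 2 mm from the compartment's centre. The gripper is open and about 185 mm above where it let go. The tray, tub and O-ring look unmoved. I did not check the other bystanders again at the end.
- **Checks that disagreed or failed:**
  - The two cameras differed by about 5 mm on the cap and on the tray. I settled the cap's axis by feel and averaged the views for the tray.
  - An early picture suggested only about 1.5 mm of climb where 3 mm was expected. At 270° it showed about 9 mm, as expected.
  - Two later height pictures gave no reading: in one the cap had risen out of the search window, in the other a finger hid it. From 270° on I judged height from the tool position and the forces.

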